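# Lay the right coffee cup and set the portion lever

## Robot

A 6-joint arm with a two-finger parallel gripper is mounted at the origin on the work surface. World frame = base frame: x ahead of the robot, y to its left, z up, the work surface at z = 0. Lengths are in m, angles in degrees, forces in N, time in s.
With the tool pointing down it reaches from about 0.35 to 0.875 m from the base axis. Payload 4.2 kg.
Tool frame: the origin (TCP) lies on the centre line of the jaws, within the pads' length; the fingertips stand r.tip_extent ahead of it and the grasp point (between the pads) lies 11 mm behind it (r.tip_extent is the distance from the TCP to the fingertips, in m); z points along the fingers, y is the line along which they close (so a half turn about z gives the same grasp; the last joint's range is limited). The gripper opens to 87 mm and grips with 3 to 60 N. Pads are 19 mm wide; open, the fingers measure 117 mm over their backs; the gripper's body (75 mm by 190 mm) begins 51 mm behind the grasp point.
Start: joints at [-50.558, 22.042, 0.453, 0, -68.411, -14.817], TCP at [0.26, -0.568, 0.231] pointing down, gripper open.
Joint ranges: [-179.83, 179.83], [-69.29, 118.12], [-61.27, 80.66], [-181.25, 117.63], [-171.15, -9.14], [-177.46, 177.46]. Speed limits (degrees/s): [159.86, 159.86, 180, 180, 180, 180].

## Interface

Orientations are given as a 3x3 rotation matrix whose columns are the frame's x, y, z axes.
In Python, from station import r gives the robot as it stands.
- The arm moves only by the shell command python3 -m jog 'ROWS'. ROWS is text: rows parted by semicolons, each of 5 numbers parted by spaces: the opening, from 0 (shut) to 1 (fully open), then the shift along the world's x, y, z in mm, then the turn about the world's z in degrees. In form: hand dx dy dz roll; .... A call has 1 to 5 rows; each row shifts and turns the commanded pose from where the row before left it; what a row does not reach is not made up. A row lasts 1/8 s, in which the tool goes at most 62.5 mm and 10.7 degrees, less where a joint would pass 70% of its speed; a pose out of reach is approached as far as the arm can. A call is refused whole if a number of a shift passes 62.5 or a number of a turn 10.7, either way. A call with a gripper value outside its range is refused whole. The fingers move at their own pace and stop on an object; the grip force is fixed at half the most. Time passes only in rows, so rows that do not move let the fingers close. It gives the time, the measured TCP pose, the force, the opening and the grip force at its end, in the units of the state.
- r.sense(): the state, without advancing time (a new reading comes with each control period).
- r.capture(name): name is "scene" or "top" or "wrist"; returns a dict with "pixels" (420x560x3 uint8, red, green, blue), "fovy" (degrees; the focal length in pixels is half the picture's height over the tangent of half this angle, whatever the lens; pixels are square), "cx", "cy" (the principal point, pixels), "k1" (the pictures are not rectified: a ray, as slopes to the right and down, at radius r is drawn at 1 + k1 r^2 times it, then the intrinsics apply), "origin" and "orientation" of the camera in the world; the wrist camera has in their place "T_tool_cam" (4x4, takes a point from camera to tool coordinates, whose origin is the TCP and whose axes are the flange's). Camera axes: x right, y down, z forward; pixel columns grow to the right and rows downward; lengths in m; the calibration is good to about 2 mm. A picture is of the moment at which its call begins: read the wrist's pose just before it. There is no depth.
- r.finish_job(): hands the job in; it is judged then, once.
The state is a dict: "time_s": time; "joints": joint angles; "joint_velocities": joint speeds; "effort": joint torques, N m; "tcp_pos": TCP position; "ee_rot": TCP orientation; "wrist_force": force on the tool from outside, world axes, zero at the start; "moment": the same for the moment, N m; "gripper_width": opening from 0.0 (shut) to 1.0 (fully open); "gripper_force": force on a finger pad.
Only numpy, scipy, OpenCV 4.12 (cv2) and the standard library are available. Lean on these libraries where they do the work, as an engineer would, in place of code of your own. Each camera call takes 0.05 s, during which the arm holds its last target. There are 200 camera calls.

## Task

A saucer on the paper place mat tells which coffee the guest ordered: set the cup that goes with it (short cup on the small saucer, tall cup on the large saucer) upright in its middle, without dropping it. Then push the portion lever on top of the coffee dispenser to the cup sign of that same size, stopping on the sign and never driving the lever into either end stop. Leave everything else where it is.

Things in the scene. Friction and masses are not known exactly. Their poses are not given: they have to be found in the camera images.
- dose_lever (a joint): portion lever angle, rad, about the vertical axis through lever_pivot, growing counter-clockwise seen from above; end stops at 0 and 2.2. At 1.1 it points along the dispenser's -x (its front), at 0.45 at the short-cup sign, at 1.75 at the tall-cup sign. Starts between 0.85 and 1.35, stays where it is left; about 2 N at the post moves it
- lever_post (a point): top centre of the lever's upright black post: 16 mm diameter, 48 mm tall, 80 mm from the pivot axis, top 66 mm above the dispenser's flat top. The post stands on a flat steel arm (14 mm wide, 88 mm long from the pivot) whose upper face is 20 mm above the dispenser's top
- lever_pivot (a point): point on the lever's vertical hinge axis, at the height of the dispenser's flat top (150 mm above the table)
- mark_short (a point): the short black tick before the short-cup sign on the dispenser's flat top, 95 mm from the pivot; the sign is a black cup silhouette 22 mm wide and 13 mm tall, on the dispenser's +y half
- mark_tall (a point): the short black tick before the tall-cup sign on the dispenser's flat top, 95 mm from the pivot; the sign is a black cup silhouette 22 mm wide and 36 mm tall, on the dispenser's -y half
- dispenser: fixed steel coffee dispenser, box 200 mm (x) by 220 mm (y) by 150 mm tall, with a white flat top; origin at the centre of its underside, -x is its front with a short dark spout that stands out 28 mm
- mat: fixed flat paper place mat, 210 mm square, light brown with a white border; origin at its centre on the table. One of the two saucers lies on it, within 30 mm of its centre
- saucer_small: small white saucer, 124 mm across, 14 mm tall, flat inner floor 5 mm above its underside and about 80 mm across; origin at the centre of its underside. It goes with the short cup; lies on the mat or far away to the robot's right
- saucer_large: large white saucer, 160 mm across, 16 mm tall, flat inner floor 5 mm above its underside and about 110 mm across; origin at the centre of its underside. It goes with the tall cup; lies on the mat or far away to the robot's right
- cup_short: white cup, 64 mm outer diameter, 62 mm tall, with a handle on its own +y side that reaches about 60 mm from the axis; origin at the centre of its underside, z along its axis; 0.15 kg
- cup_tall: white cup, 68 mm outer diameter, 110 mm tall, with a handle on its own +y side that reaches about 65 mm from the axis; origin at the centre of its underside, z along its axis; 0.24 kg
- napkin_box: dark napkin box, 100 by 150 by 87 mm tall, origin at the centre of its underside; a bystander
- sugar_jar: glass sugar jar with a steel lid, 72 mm diameter, 90 mm tall, origin at the centre of its underside; a bystander

How it is judged (in metres and radians):
On the way, in this order (a step that is already met when the one before it is completed fails the run):
1. the cup that goes with the saucer on the mat stands released and upright in that saucer, within 10 mm of its middle (((horizontal distance between saucer_small and mat below 0.1 m and horizontal distance between cup_short and saucer_small below 0.01 m and z of cup_short in the frame of saucer_small between 0.002 and 0.009 m and angle between cup_short's own z axis and vertical below 0.08 rad and linear speed of cup_short below 0.02 m/s and contact force between cup_short and the arm below 0.1 N and contact force between cup_short and the fingers below 0.1 N) or (horizontal distance between saucer_large and mat below 0.1 m and horizontal distance between cup_tall and saucer_large below 0.01 m and z of cup_tall in the frame of saucer_large between 0.002 and 0.009 m and angle between cup_tall's own z axis and vertical below 0.08 rad and linear speed of cup_tall below 0.02 m/s and contact force between cup_tall and the arm below 0.1 N and contact force between cup_tall and the fingers below 0.1 N))), for 0.2 s.
2. the lever rests at the sign of that cup's size, within 0.08 rad (((horizontal distance between saucer_small and mat below 0.1 m and value of joint dose_lever between 0.37 and 0.53 rad and velocity of joint dose_lever between -0.03 and 0.03 rad/s) or (horizontal distance between saucer_large and mat below 0.1 m and value of joint dose_lever between 1.67 and 1.83 rad and velocity of joint dose_lever between -0.03 and 0.03 rad/s))), for 0.3 s.
At the end, for the whole second after the job is handed in: The matching cup stands upright, released and at rest on the floor of the saucer on the mat, within 10 mm of its middle. The lever rests within 0.08 rad of that cup's sign: joint 0.45 (short-cup sign) if the small saucer is on the mat, 1.75 (tall-cup sign) if the large one is ((((horizontal distance between saucer_small and mat below 0.1 m and horizontal distance between cup_short and saucer_small below 0.01 m and z of cup_short in the frame of saucer_small between 0.002 and 0.009 m and angle between cup_short's own z axis and vertical below 0.08 rad and linear speed of cup_short below 0.02 m/s and contact force between cup_short and the arm below 0.1 N and contact force between cup_short and the fingers below 0.1 N) and (horizontal distance between saucer_small and mat below 0.1 m and value of joint dose_lever between 0.37 and 0.53 rad and velocity of joint dose_lever between -0.03 and 0.03 rad/s)) or ((horizontal distance between saucer_large and mat below 0.1 m and horizontal distance between cup_tall and saucer_large below 0.01 m and z of cup_tall in the frame of saucer_large between 0.002 and 0.009 m and angle between cup_tall's own z axis and vertical below 0.08 rad and linear speed of cup_tall below 0.02 m/s and contact force between cup_tall and the arm below 0.1 N and contact force between cup_tall and the fingers below 0.1 N) and (horizontal distance between saucer_large and mat below 0.1 m and value of joint dose_lever between 1.67 and 1.83 rad and velocity of joint dose_lever between -0.03 and 0.03 rad/s)))); the robot touches nothing.
It fails at once if the lever is driven to within 0.06 rad of an end stop (value of joint dose_lever below 0.06 rad or value of joint dose_lever above 2.14 rad).
It fails at once if a saucer is moved by more than 20 mm (distance of any of saucer_small, saucer_large from where it was at the start of the episode above 0.02 m).
It fails at once if the cup that does not match is moved by more than 20 mm ((horizontal distance between saucer_small and mat below 0.1 m and distance of cup_tall from where it was at the start of the episode above 0.02 m) or (horizontal distance between saucer_large and mat below 0.1 m and distance of cup_short from where it was at the start of the episode above 0.02 m)).
It fails at once if the napkin box or the sugar jar is moved by more than 20 mm (distance of any of napkin_box, sugar_jar from where it was at the start of the episode above 0.02 m).
It fails at once if a cup is dropped: it falls freely by more than about 12 mm (faster than 0.5 m/s while out of the fingers) ((linear speed of cup_short above 0.5 m/s and contact force between cup_short and the fingers below 0.1 N) or (linear speed of cup_tall above 0.5 m/s and contact force between cup_tall and the fingers below 0.1 N)).
It also fails if it takes over 54 s, if anything falls off the work surface, if the arm or the gripper's body presses on something with over 40 N, if the wrist force passes 120 N, or if a joint passes its speed limit or range.

## Working session

There is one attempt and no reset: what is moved stays moved. The work goes in short steps, Python scripts to look and compute and a shell command to move; the robot and the scene stay as the last step left them, time stands still between calls to the robot, and variables do not carry over. Pictures are saved under pics/ and viewed, at most 10 in all, crops included, and the job is handed in when it is done.

```bash
ls; mkdir -p pics
cat > h.py <<'E'
import numpy as np, cv2, json
from station import r
def K(c):
    f=c["pixels"].shape[0]/2/np.tan(np.radians(c["fovy"])/2)
    return np.array([[f,0,c["cx"]],[0,f,c["cy"]],[0,0,1.]])
def pose(c,s=None):
    if "origin" in c: return np.array(c["origin"]),np.array(c["orientation"])
    T=np.array(c["T_tool_cam"]);R=np.array(s["ee_rot"]);return np.array(s["tcp_pos"])+R@T[:3,3],R@T[:3,:3]
def ray(c,px,s=None):
    o,R=pose(c,s)
    p=cv2.undistortPoints(np.array(px,float).reshape(-1,1,2),K(c),np.array([c["k1"],0,0,0.])).reshape(-1,2)
    # OpenCV: distorted = undist*(1+k1 r^2)
    d=np.c_[p,np.ones(len(p))]@R.T
    return o,d
def onz(c,px,z,s=None):
    o,d=ray(c,px,s); return o+d*((z-o[2])/d[:,2])[:,None]
def proj(c,P,s=None):
    o,R=pose(c,s); q=(np.array(P,float).reshape(-1,3)-o)@R; q=q[:,:2]/q[:,2:]
    q=q*(1+c["k1"]*(q**2).sum(1,keepdims=True)); k=K(c); return q*k[0,0]+k[:2,2]
def save(c,n): cv2.imwrite("pics/"+n,cv2.cvtColor(c["pixels"],cv2.COLOR_RGB2BGR))
E
python3 - <<'E'
from h import *
for n in("scene","top"):
    c=r.capture(n);save(c,n+"1.png");print(n,c["fovy"],c["cx"],c["cy"],c["k1"],c["origin"],np.array(c["orientation"]).round(3).tolist())
s=r.sense();print(s["tcp_pos"],s["ee_rot"],r.tip_extent,s["time_s"])
E
```

```text
pics
scene 44.83947595419247 279.52638933472036 212.32040764840366 0.009840450450610275 [1.51277864 0.64245801 1.20757707] [[-0.614, 0.536, -0.579], [0.789, 0.425, -0.444], [0.008, -0.729, -0.684]]
top 55.15858322334171 287.8245382288364 211.73455691128558 -0.049613809010774966 [ 0.52312612 -0.01894197  1.19553039] [[0.002, -0.997, 0.083], [-1.0, -0.002, -0.002], [0.002, -0.083, -0.997]]
[ 0.26024369 -0.56767531  0.22957947] [[-9.09119105e-01 -4.16535384e-01 -8.52386140e-04]
 [-4.16536252e-01  9.09117480e-01  1.72011965e-03]
 [ 5.84284424e-05  1.91884336e-03 -9.99998157e-01]] 0.008 0.1
```

View pics/top1.png

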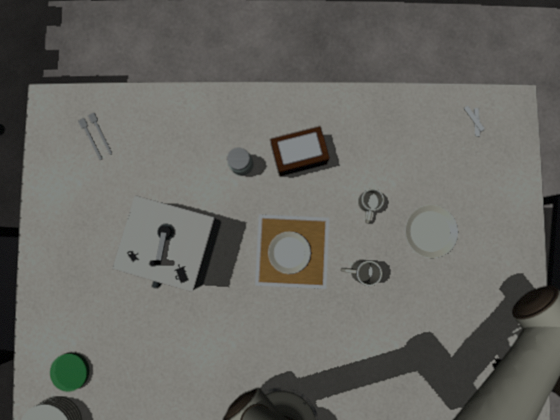

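View pics/scene1.png

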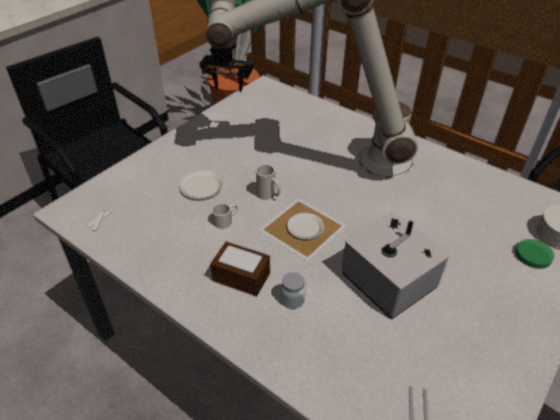

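The small saucer (px ~290,252 in the top view) is on the mat, so the short cup (px ~372,203, handle toward the robot) is the one to move. The lever has to go to the short-cup sign (px ~132,256). Now a measurement.

Run:
```python
from h import *
c=r.capture("top");im=c["pixels"]
def blob(m,roi,name):
    x0,y0,x1,y1=roi;mm=np.zeros(m.shape,np.uint8);mm[y0:y1,x0:x1]=m[y0:y1,x0:x1]
    cs,_=cv2.findContours(mm,cv2.RETR_EXTERNAL,cv2.CHAIN_APPROX_NONE);k=max(cs,key=cv2.contourArea)
    return k
hsv=cv2.cvtColor(im,cv2.COLOR_RGB2HSV)
mat=((hsv[...,1]>90)).astype(np.uint8)
k=blob(mat,(255,210,330,290),"mat");rect=cv2.boxPoints(cv2.minAreaRect(k));print("mat",onz(c,rect,0).round(4).tolist(), onz(c,[rect.mean(0)],0))
# saucer: non-orange inside mat
sm=((hsv[...,1]<70)).astype(np.uint8)
k=blob(sm,(263,226,321,280),"s");e=cv2.fitEllipse(k);print("saucer px",e,onz(c,[e[0]],0.014))
print("cup px rim approx",onz(c,[[372,201]],0.062),"tall",onz(c,[[369,272]],0.11))
print("pivot,lshort,ltall",onz(c,[[166,231],[132,256],[181,272],[156,263],[128,198],[220,214],[195,289],[114,271]],0.15))
z=cv2.resize(im[180:300,100:240],None,fx=5,fy=5,interpolation=cv2.INTER_CUBIC)
cv2.imwrite("pics/z1.png",cv2.convertScaleAbs(z[:,:,::-1],alpha=1.3))
w=r.capture("wrist");save(w,"w1.png");print(np.array(w["T_tool_cam"]).round(3),w["fovy"])
```

```text
mat [[0.4174, 0.0639, 0.0], [0.6028, 0.0559, 0.0], [0.5938, -0.1311, 0.0], [0.4085, -0.121, 0.0]] [[ 0.50518124 -0.0330603   0.        ]]
saucer px ((289.0604553222656, 252.33157348632812), (41.77505874633789, 42.358436584472656), 81.94434356689453) [[ 0.50213399 -0.02462272  0.014     ]]
cup px rim approx [[ 0.64845524 -0.25992733  0.062     ]] tall [[ 0.45141304 -0.23892194  0.11      ]]
pivot,lshort,ltall [[0.5588854  0.29730595 0.15      ]
 [0.49343631 0.38517184 0.15      ]
 [0.45291788 0.25560576 0.15      ]
 [0.47571346 0.32147803 0.15      ]
 [0.64545701 0.40086097 0.15      ]
 [0.60370423 0.15653137 0.15      ]
 [0.4095599  0.21843227 0.15      ]
 [0.45424672 0.43163198 0.15      ]]
[[ 0.    -0.954 -0.301  0.084]
 [ 1.     0.    -0.001 -0.   ]
 [ 0.001 -0.301  0.954 -0.154]
 [ 0.     0.     0.     1.   ]] 67.66307313062305
```

View pics/z1.png

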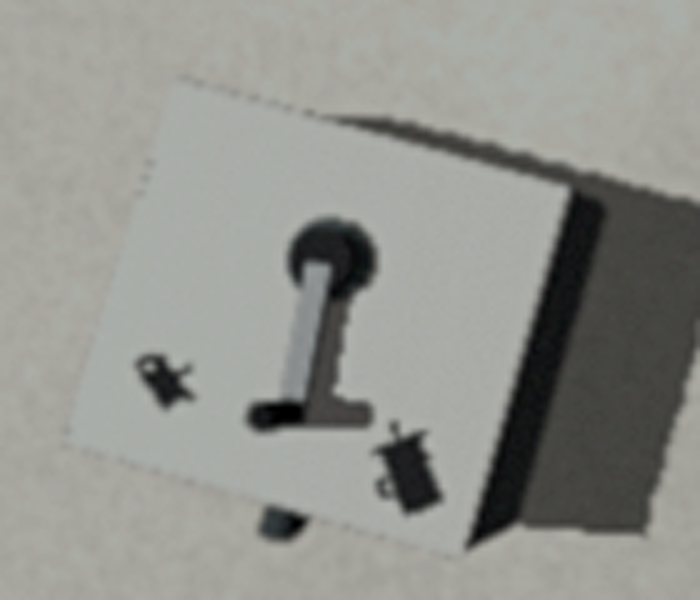

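The zoom shows the lever pointing slightly toward the short sign, with post base at about (290,410), the short tick at about (190,370) and the pivot at about (325,260). Next I move to a viewpoint over the cup and saucer.

```bash
python3 -m jog '1 42 52 3 -3;1 42 52 3 -3;1 42 52 3 -3;1 42 52 3 -3;1 42 52 3 -3' && python3 -m jog '1 42 52 3 -3;1 42 52 3 -3;1 42 52 3 -3;1 0 0 0 0;1 0 0 0 0'
python3 - <<'E'
from h import *
s=r.sense();w=r.capture("wrist");save(w,"w2.png");print(s["tcp_pos"],s["ee_rot"],s["joints"],s["time_s"])
print(proj(w,[[.502,-.025,.014],[.648,-.26,.062],[.451,-.239,.11]],s))
E
```

```text
time_s: 0.82
tcp_pos: [0.4576, -0.3235, 0.2447]
ee_rot: [[-0.986, -0.166, 0.0], [-0.166, 0.986, -0.0], [-0.0, -0.0, -1.0]]
wrist_force: [1.3, -0.8, 0.8]
gripper_width: 1.001
gripper_force: 0.0
time_s: 1.45
tcp_pos: [0.5741, -0.1793, 0.2525]
ee_rot: [[-1.0, -0.012, -0.001], [-0.012, 1.0, 0.0], [0.001, 0.0, -1.0]]
wrist_force: [-0.0, -0.3, -1.2]
gripper_width: 0.997
gripper_force: 0.0
[ 0.57405835 -0.17927785  0.25248789] [[-9.99930233e-01 -1.17531979e-02 -1.17975021e-03]
 [-1.17533511e-02  9.99930919e-01  1.23037179e-04]
 [ 1.17822263e-03  1.36894614e-04 -9.99999297e-01]] [-1.93667421e+00  1.89702800e+01 -9.70711937e-01 -5.06262056e-03
 -7.01268025e+01 -8.73881732e+01] 1.45
[[405.86843276 124.98275297]
 [211.35821499 248.91166241]
 [212.87273546  65.68822085]]
```

View pics/w2.png

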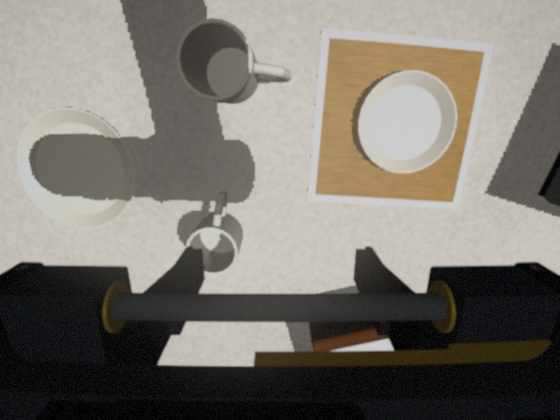

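The wrist view shows the small saucer at about (407,122), the short cup's rim at about (213,248) with its handle up toward (222,197), and the tall cup at about (215,62).

Run:
```python
from h import *
s=r.sense();w=r.capture("wrist");im=w["pixels"];hsv=cv2.cvtColor(im,cv2.COLOR_RGB2HSV)
m=np.zeros(im.shape[:2],np.uint8);m[55:185,335:470]=(hsv[55:185,335:470,1]<80)*255
cs,_=cv2.findContours(m,cv2.RETR_EXTERNAL,cv2.CHAIN_APPROX_NONE);k=max(cs,key=cv2.contourArea)
P=onz(w,k.reshape(-1,2),0.013,s)
A=np.c_[2*P[:,:2],np.ones(len(P))];q=np.linalg.lstsq(A,(P[:,:2]**2).sum(1),rcond=None)[0]
print("saucer",q[:2],"R",np.sqrt(q[2]+q[:2]@q[:2]),np.ptp(P,axis=0))
cr=onz(w,[[188,247],[239,247],[213,226],[212,272],[213,248]],0.062,s);print("rim",cr.round(4).tolist())
print("handle",onz(w,[[222,197],[217,218]],0.045,s))
z=cv2.resize(im[180:290,150:290],None,fx=5,fy=5,interpolation=cv2.INTER_CUBIC)
cv2.imwrite("pics/z2.png",z[:,:,::-1])
```

```text
saucer [ 0.49994084 -0.02473564] R 0.0628025863433569 [1.23304321e-01 1.30468516e-01 1.11022302e-16]
rim [[0.6456, -0.289, 0.062], [0.6447, -0.2274, 0.062], [0.6182, -0.2572, 0.062], [0.6789, -0.2618, 0.062], [0.6464, -0.2588, 0.062]]
handle [[ 0.5874412  -0.24822623  0.045     ]
 [ 0.6140692  -0.25552229  0.045     ]]
```

View pics/z2.png

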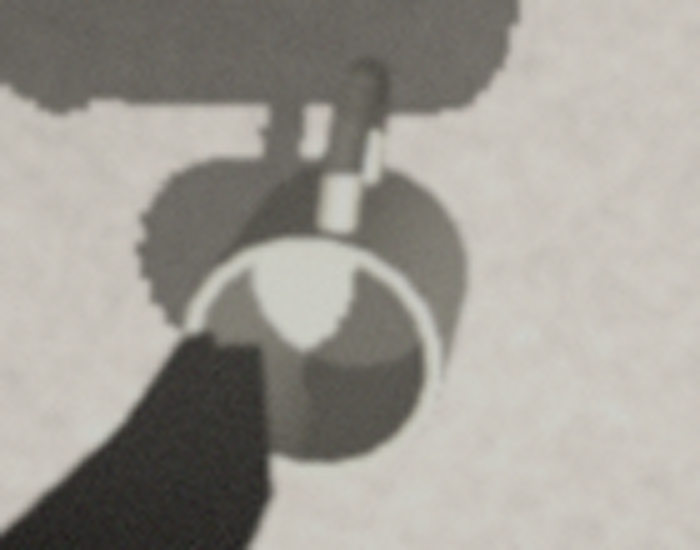

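```bash
python3 -m jog '1 25 -27 0 -3.5;1 25 -27 -10 -3.5;1 23.5 -26 -40 -3.7;1 0 0 -50 0;1 0 0 0 0'
python3 - <<'E'
from h import *
s=r.sense();w=r.capture("wrist");print(s["tcp_pos"],np.array(s["ee_rot"])[:2,1])
im=w["pixels"];cv2.imwrite("pics/w3.png",cv2.resize(im[100:380,130:430],None,fx=2,fy=2)[:,:,::-1])
E
```

```text
time_s: 2.17
tcp_pos: [0.644, -0.2604, 0.1479]
ee_rot: [[-0.984, 0.178, -0.011], [0.178, 0.984, 0.003], [0.011, 0.001, -1.0]]
wrist_force: [-0.4, -0.4, 0.7]
gripper_width: 0.998
gripper_force: 0.0
[ 0.64400401 -0.26044851  0.14789594] [0.17802186 0.98402616]
```

View pics/w3.png

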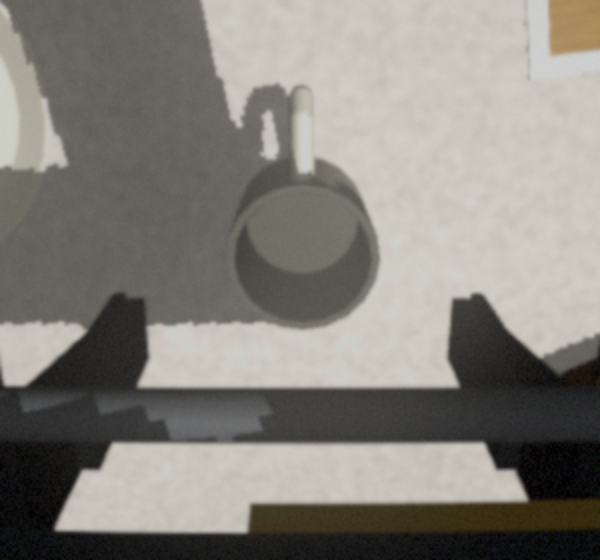

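The rim is centred between the fingers at crop (304,257), i.e. full-image px (282,229), with the handle pointing straight up.

Run:
```python
from h import *
s=r.sense();w=r.capture("wrist");print(s["tcp_pos"],np.array(s["ee_rot"])[:,2])
q=lambda a,b:[130+a/2,100+b/2]
P=onz(w,[q(229,257),q(379,257),q(304,187),q(304,328)],0.062,s);print(P)
R=np.array(s["ee_rot"]);print((P-np.array(s["tcp_pos"]))@R, (P[:2].mean(0)+P[2:].mean(0))/2)
```

```text
[ 0.64629156 -0.26085353  0.15192335] [-3.91626868e-03 -8.50761473e-05 -9.99992328e-01]
[[ 0.64958837 -0.29098397  0.062     ]
 [ 0.66055233 -0.22950986  0.062     ]
 [ 0.62552671 -0.25504965  0.062     ]
 [ 0.68730287 -0.26590844  0.062     ]]
[[-0.00890417 -0.02900712  0.08991232]
 [-0.00885471  0.03343701  0.08986415]
 [ 0.0211175   0.00212052  0.09000349]
 [-0.04160496  0.00232659  0.08976248]] [ 0.65574257 -0.26036298  0.062     ]
```

Run:
```python
from h import *
w=r.capture("wrist");s2=r.sense();print(s2["tcp_pos"])
s=dict(tcp_pos=[.644,-.26045,.1479],ee_rot=[[-.984,.178,-.011],[.178,.984,.003],[.011,.001,-1.]])
q=lambda a,b:[130+a/2,100+b/2]
P=onz(w,[q(229,257),q(379,257),q(304,187),q(304,328)],0.062,s);print(P,(P[2:].mean(0)+P[:2].mean(0))/2)
g=cv2.GaussianBlur(cv2.cvtColor(w["pixels"],cv2.COLOR_RGB2GRAY),(3,3),0)
h=cv2.HoughCircles(g[150:300,200:370],cv2.HOUGH_GRADIENT,1,20,param1=60,param2=18,minRadius=30,maxRadius=42)
if h is not None:
    for x,y,R in h[0][:4]: print(x+200,y+150,R,onz(w,[[x+200,y+150]],.062,s2))
```

```text
[ 0.64871822 -0.26061933  0.15605465]
[[ 0.64520234 -0.28956296  0.062     ]
 [ 0.65612407 -0.22913888  0.062     ]
 [ 0.62167004 -0.25420552  0.062     ]
 [ 0.68223472 -0.26496007  0.062     ]] [ 0.65130779 -0.25946686  0.062     ]
281.5 218.5 36.6 [[ 0.65090426 -0.25928231  0.062     ]]
```

```bash
python3 -m jog '1 1.5 1 -35 0;1 0 0 -35 0;1 0 0 -35 0;1 0 0 -20 0;1 0 0 0 0'; python3 -c "
from h import *
for i in range(3):r.capture('wrist')
print(r.sense()['tcp_pos'],r.sense()['wrist_force'])"
```

```text
time_s: 2.95
tcp_pos: [0.6494, -0.2585, 0.0284]
ee_rot: [[-0.985, 0.175, -0.0], [0.175, 0.985, -0.0], [0.0, -0.0, -1.0]]
wrist_force: [-0.2, -0.1, 0.3]
gripper_width: 0.998
gripper_force: 0.0
[ 0.65084487 -0.25892882  0.03041289] [-0.13474434 -0.15738547  0.16614692]
```

```bash
python3 -m jog '1 0 0 -4 0;0.6 0 0 0 0;0 0 0 0 0;0 0 0 0 0;0 0 0 0 0'; python3 -m jog '0 0 0 0 0;0 0 0 0 0;0 0 0 0 0'; python3 -c "
from h import *
s=r.sense();w=r.capture('wrist');print(s['tcp_pos']);cv2.imwrite('pics/w4.png',cv2.resize(w['pixels'][80:380,130:430],None,fx=2,fy=2)[:,:,::-1])"
```

```text
time_s: 3.72
tcp_pos: [0.6493, -0.2586, 0.0241]
ee_rot: [[-0.985, 0.175, 0.0], [0.175, 0.985, -0.0], [-0.0, -0.0, -1.0]]
wrist_force: [0.3, 0.4, 1.6]
gripper_width: 0.717
gripper_force: 30.0
time_s: 4.1
tcp_pos: [0.6493, -0.2586, 0.0241]
ee_rot: [[-0.985, 0.175, 0.0], [0.175, 0.985, -0.0], [-0.0, -0.0, -1.0]]
wrist_force: [-0.5, 0.3, 0.7]
gripper_width: 0.718
gripper_force: 30.0
[ 0.64932807 -0.25861526  0.02405486]
```

View pics/w4.png

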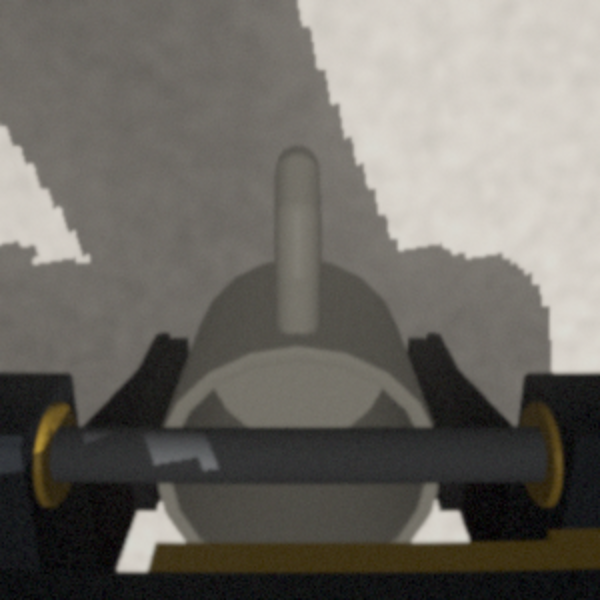

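Gripped: handle straight up, rim's near edge at crop (300,347), i.e. px (280,253).

```bash
python3 -c "
from h import *
s=r.sense();w=r.capture('wrist')
P=onz(w,[[280,253.5],[130+160/2,80+225],[130+437/2,80+225]],.062,s)
print(P,(P-np.array(s['tcp_pos']))@np.array(s['ee_rot']))"; python3 -m jog '0 0 0 25 0;0 0 0 40 0;0 0 0 40 0;0 0 0 0 0'
```

```text
[[ 0.62105603 -0.25343488  0.062     ]
 [ 0.6400127  -0.28760128  0.062     ]
 [ 0.65045688 -0.22846542  0.062     ]] [[ 0.02876103  0.00015992 -0.03794201]
 [ 0.0041207  -0.03016419 -0.03793535]
 [ 0.00418067  0.02988685 -0.03794103]]
time_s: 4.7
tcp_pos: [0.6515, -0.259, 0.1331]
ee_rot: [[-0.985, 0.174, 0.008], [0.174, 0.985, -0.002], [-0.008, -0.0, -1.0]]
wrist_force: [0.8, -0.4, -1.6]
gripper_width: 0.716
gripper_force: 30.0
```

```bash
python3 -m jog '0 -15 25 0 0;0 -30 46 0 0;0 -30 46 0 0;0 -30 46 0 0;0 -30 46 0 0'; python3 -m jog '0 -15 25 0 0;0 0 0 -25 0;0 0 0 0 0;0 0 0 0 0'; python3 -c "
from h import *
s=r.sense();w=r.capture('wrist');print(s['tcp_pos'],np.array(s['ee_rot'])[:2,1]);save(w,'w5.png')
print(proj(w,[[.501+.062*np.cos(a),-.0247+.062*np.sin(a),.014] for a in np.radians([90,135,180,225,270])],s).round(0).tolist())"
```

```text
time_s: 5.32
tcp_pos: [0.5122, -0.0483, 0.1275]
ee_rot: [[-0.984, 0.176, -0.002], [0.176, 0.984, 0.0], [0.002, -0.0, -1.0]]
wrist_force: [0.2, 0.6, -0.8]
gripper_width: 0.714
gripper_force: 30.0
time_s: 5.82
tcp_pos: [0.4994, -0.0248, 0.1039]
ee_rot: [[-0.985, 0.175, -0.001], [0.175, 0.985, -0.0], [0.0, -0.0, -1.0]]
wrist_force: [-0.7, 0.4, -2.0]
gripper_width: 0.712
gripper_force: 30.0
[ 0.4994098  -0.02478893  0.10385987] [0.17517506 0.98453722]
[[355.0, 208.0], [326.0, 159.0], [266.0, 145.0], [216.0, 178.0], [207.0, 232.0]]
```

View pics/w5.png

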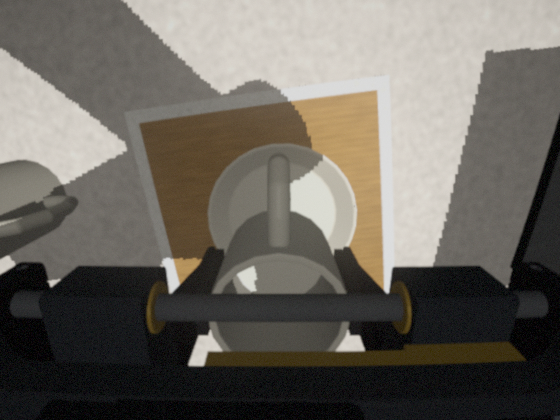

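The saucer outline matches the prediction (left edge about 207, right about 356, top about 144). Lowering now.

```bash
python3 -m jog '0 -1 0.5 -30 0;0 0 0 -25 0;0 0 0 -12 0;0 0 0 -3 0;0 0 0 0 0'; python3 -m jog '0 0 0 -1 0;0 0 0 0 0'
```

```text
time_s: 6.5
tcp_pos: [0.499, -0.024, 0.0346]
ee_rot: [[-0.985, 0.175, 0.001], [0.175, 0.985, 0.0], [-0.001, 0.0, -1.0]]
wrist_force: [0.6, -0.1, -0.4]
gripper_width: 0.712
gripper_force: 30.0
time_s: 6.75
tcp_pos: [0.4986, -0.024, 0.0335]
ee_rot: [[-0.985, 0.175, 0.001], [0.175, 0.985, 0.0], [-0.001, 0.0, -1.0]]
wrist_force: [-0.3, -0.0, -1.4]
gripper_width: 0.713
gripper_force: 30.0
```

```bash
python3 -m jog '0 0 0 -1.5 0;0 0 0 0 0'|grep -E "tcp|wrist"; python3 -m jog '0 0 0 -1.5 0;0 0 0 0 0'|grep -E "tcp|wrist";  python3 -m jog '0 0 0 -1 0;0 0 0 0 0'|grep -E "tcp|wrist"
```

```text
tcp_pos: [0.4982, -0.024, 0.0315]
wrist_force: [-0.3, -0.5, -1.6]
tcp_pos: [0.4982, -0.0241, 0.0298]
wrist_force: [-0.5, -0.3, -2.1]
tcp_pos: [0.4984, -0.024, 0.029]
wrist_force: [-0.7, -0.6, -0.6]
```

```bash
python3 -m jog '0 0 0 -0.5 0;0.75 0 0 0 0;0.85 0 0 0 0;1 0 0 0 0;1 0 0 0 0'; python3 -m jog '1 0 0 10 0;1 0 0 35 0;1 0 0 45 0;1 0 0 55 0;1 0 0 0 0'
python3 - <<'E'
from h import *
s=r.sense();w=r.capture("wrist");print(s["tcp_pos"]);t=r.capture("top")
a=cv2.resize(w["pixels"][60:340,130:430],None,fx=1.3,fy=1.3);b=cv2.resize(t["pixels"][215:290,255:330],None,fx=5,fy=5)
H=max(a.shape[0],b.shape[0]);f=lambda i:cv2.copyMakeBorder(i,0,H-i.shape[0],0,0,0)
cv2.imwrite("pics/w6.png",np.hstack([f(a),f(b)])[:,:,::-1])
np.save("w6.npy",w["pixels"])
# later measurement context
json.dump(dict(p=list(map(float,s["tcp_pos"])),R=np.array(s["ee_rot"]).tolist()),open("w6.json","w"))
E
```

```text
time_s: 8.12
tcp_pos: [0.4983, -0.0241, 0.0284]
ee_rot: [[-0.985, 0.175, -0.0], [0.175, 0.985, -0.0], [0.0, -0.0, -1.0]]
wrist_force: [0.5, -0.4, 1.2]
gripper_width: 0.964
gripper_force: 0.0
time_s: 8.75
tcp_pos: [0.5013, -0.0236, 0.179]
ee_rot: [[-0.985, 0.174, 0.012], [0.174, 0.985, 0.002], [-0.011, 0.004, -1.0]]
wrist_force: [-0.7, -0.2, -0.4]
gripper_width: 0.997
gripper_force: 0.0
[ 0.50130763 -0.0235631   0.17897698]
```

View pics/w6.png

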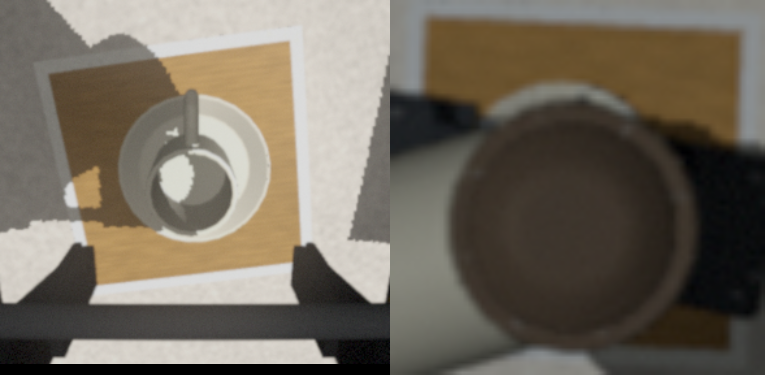

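Cup standing in the saucer: saucer outline centre at crop (194.5,168), cup rim centre at crop (194,194). Next I check that offset and work out the lever.

Run:
```python
from h import *
j=json.load(open("w6.json"));s=dict(tcp_pos=j["p"],ee_rot=j["R"]);w=r.capture("wrist")
q=lambda a,b:[130+a/1.3,60+b/1.3]
for pts,z in (([q(118,168),q(271,168),q(194.5,94),q(194.5,243)],.013),([q(149,194),q(239,194),q(194,147),q(194,241)],.067)):
    P=onz(w,pts,z,s); print(P[:2].mean(0),P[2:].mean(0), np.linalg.norm(P[0]-P[1]),np.linalg.norm(P[2]-P[3]))
print(r.sense()["tcp_pos"])
# saucer outer via mask + circle
```

```text
[ 0.49710118 -0.02175212  0.013     ] [ 0.50103758 -0.02248025  0.013     ] 0.12367956111405354 0.1245267642890301
[ 0.50156378 -0.02321834  0.067     ] [ 0.50282262 -0.02345037  0.067     ] 0.06161981889586554 0.067730512075042
[ 0.49756854 -0.02409012  0.17325441]
```

```bash
python3 -m jog '1 0 10 50 0;1 10 50 50 0;1 10 60 25 0;1 10 60 10 0;1 10 60 0 0'|grep tcp; python3 -m jog '1 10 50 0 0;1 2 25 0 0;1 0 10 0 0;1 0 0 0 0;1 0 0 0 0'|grep tcp
python3 - <<'E'
from h import *
for i in range(4): r.capture("wrist")
s=r.sense();w=r.capture("wrist");save(w,"w7.png");print(s["tcp_pos"],s["ee_rot"],s["time_s"])
E
```

```text
tcp_pos: [0.5366, 0.2085, 0.3006]
tcp_pos: [0.5485, 0.2904, 0.3014]
[0.54862645 0.29082844 0.30152732] [[-9.84395771e-01  1.75967812e-01  5.43430417e-04]
 [ 1.75968065e-01  9.84395768e-01  4.59586254e-04]
 [-4.54078215e-04  5.48041164e-04 -9.99999747e-01]] 10.35
```

View pics/w7.png

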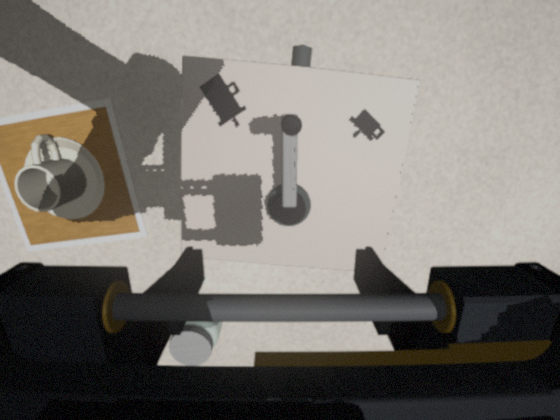

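View budget is now used. In this picture: post top about (291,124), hub about (288,204), short tick about (354,135), tall tick about (238,122).

Run:
```python
from h import *
s=r.sense();w=r.capture("wrist");g=cv2.cvtColor(w["pixels"],cv2.COLOR_RGB2GRAY);print(s["tcp_pos"])
hub=onz(w,[[288,204]],.16,s)[0]
def comp(x0,y0,x1,y1,th=75):
    m=np.zeros_like(g);m[y0:y1,x0:x1]=(g[y0:y1,x0:x1]<th)*255
    n,l,st,ce=cv2.connectedComponentsWithStats(m)
    out=[]
    for i in range(1,n):
        if st[i,4]<6: continue
        yy,xx=np.where(l==i);out.append((st[i].tolist(),np.c_[xx,yy]))
    return out
for nm,b in(("tall",(192,66,256,130)),("short",(340,100,392,146))):
    for st,p in comp(*b):
        P=onz(w,p,.15,s);d=np.linalg.norm(P[:,:2]-hub[:2],axis=1)
        near=P[d<d.min()+.004].mean(0);print(nm,st,"near",near.round(4),d.min().round(4),"far",d.max().round(4),"mean",P.mean(0).round(4))
for nm,b,z in(("post",(276,108,308,136),.216),("hub",(258,176,320,234),.155)):
    for st,p in comp(*b):
        print(nm,st,onz(w,[p.mean(0),[st[0]+st[2]/2-.5,st[1]+st[3]/2-.5]],z,s).round(4).tolist())
print("corners",onz(w,[[183,56],[420,80],[356,271],[181,259]],.15,s).round(4).tolist(),"hub",hub)
```

```text
[0.5485986  0.29098604 0.30141555]
tall [200, 75, 39, 47, 842] near [0.4599 0.2591 0.15  ] 0.0989 far 0.1369 mean [0.4428 0.253  0.15  ]
hub [268, 186, 36, 38, 632] [[0.5582, 0.2932, 0.155], [0.5544, 0.2963, 0.155]]
corners [[0.4023, 0.2291, 0.15], [0.4597, 0.4384, 0.15], [0.6442, 0.3594, 0.15], [0.5966, 0.1744, 0.15]] hub [0.55281948 0.29897886 0.16      ]
```

Run:
```python
from h import *
s=r.sense();w=r.capture("wrist");g=cv2.cvtColor(w["pixels"],cv2.COLOR_RGB2GRAY)
print("short min",g[105:142,345:388].min(),"post",g[115:133,282:300].min(),"bg",np.median(g[150:200,320:360]))
hub=onz(w,[[288,204]],.155,s)[0]
for nm,b,z,th in(("short",(340,100,392,146),.15,115),("tall",(192,66,256,130),.15,85),("post",(279,110,306,136),.216,85),("post",(279,110,306,136),.216,65),("hub",(258,176,320,234),.16,95)):
    x0,y0,x1,y1=b;m=np.zeros_like(g);m[y0:y1,x0:x1]=(g[y0:y1,x0:x1]<th)*255
    n,l,st,ce=cv2.connectedComponentsWithStats(m)
    if n<2: print(nm,"none");continue
    i=1+st[1:,4].argmax();yy,xx=np.where(l==i);p=np.c_[xx,yy];P=onz(w,p,z,s);d=np.linalg.norm(P[:,:2]-hub[:2],axis=1)
    e=cv2.minEnclosingCircle(p.astype(np.float32))
    print(nm,st[i],"near",P[d<d.min()+.004].mean(0).round(4),d.min().round(4),d.max().round(4),"mean",P.mean(0).round(4),"circ",np.round(e[0],1),round(e[1],1),onz(w,[e[0]],z,s).round(4))
# lever steel arm edges: bright/dark profile rows
for y in(140,150,160,170,180): print(y,g[y,270:310:2].tolist())
```

```text
short min 81 post 73 bg 194.0
short [350 111  34  29 473] near [0.498  0.3734 0.15  ] 0.0913 0.115 mean [0.4919 0.3851 0.15  ] circ [366.5 125.5] 17.7 [[0.4922 0.3852 0.15  ]]
tall [199  74  45  50 992] near [0.4603 0.2608 0.15  ] 0.0994 0.1387 mean [0.4438 0.2539 0.15  ] circ [220.6  98.2] 24.8 [[0.4441 0.2546 0.15  ]]
post [281 115  19  20 275] near [0.4807 0.3114 0.216 ] 0.0723 0.086 mean [0.4762 0.3117 0.216 ] circ [289.6 124.6] 10.0 [[0.4761 0.3118 0.216 ]]
post none
hub [266 184  41  41 927] near [0.558  0.2981 0.16  ] 0.0026 0.0233 mean [0.5559 0.2953 0.16  ] circ [286.8 203.9] 21.3 [[0.5524 0.298  0.16  ]]
140 [191, 146, 107, 104, 106, 102, 123, 157, 160, 159, 157, 161, 159, 162, 193, 192, 191, 194, 193, 195]
150 [189, 134, 106, 106, 108, 105, 122, 154, 160, 160, 157, 161, 159, 157, 192, 191, 193, 194, 194, 192]
160 [184, 124, 104, 106, 107, 100, 123, 155, 157, 158, 156, 157, 156, 162, 191, 192, 192, 194, 193, 194]
170 [193, 183, 111, 105, 103, 101, 120, 155, 157, 157, 156, 158, 159, 156, 190, 194, 193, 193, 194, 194]
180 [190, 169, 107, 103, 103, 102, 121, 152, 159, 158, 155, 158, 160, 165, 191, 192, 193, 192, 192, 193]
```

Geometry agrees across the cues: pivot (.555,.298), lever about 1.19 rad, both ticks at ±37° and 95 mm. The post (.476,.312) must go to about (.506,.361). I'll straddle it, slide it along the arc, then check.

```bash
python3 -m jog '0.5 -24 7 0 -7.1;0.5 -24 7 0 -7.1;0.5 -24.5 6.8 0 -7.1;0.5 0 0 0 0;0.5 0 0 0 0'; python3 -c "
from h import *
for i in range(4): r.capture('wrist')
s=r.sense();print(s['tcp_pos'],np.degrees(np.arctan2(s['ee_rot'][1][1],s['ee_rot'][0][1])))"
```

```text
time_s: 11.12
tcp_pos: [0.4764, 0.3125, 0.3012]
ee_rot: [[-0.854, 0.52, 0.0], [0.52, 0.854, 0.0], [-0.0, 0.0, -1.0]]
wrist_force: [0.5, -0.9, -0.3]
gripper_width: 0.542
gripper_force: 0.0
[0.47662835 0.31230543 0.30069771] 58.59939907743429
```

```bash
python3 -m jog '0.5 0 0 -35 0;0.5 0 0 -30 0;0.5 0 0 -25 0;0.5 0 0 -16 0;0.5 0 0 0 0'; python3 -m jog '0.27 0 0 0 0;0.27 0 0 0 0;0.27 0 0 0 0;0.27 0 0 0 0'
```

```text
time_s: 11.95
tcp_pos: [0.4759, 0.312, 0.1939]
ee_rot: [[-0.854, 0.521, -0.002], [0.521, 0.854, -0.002], [0.0, -0.003, -1.0]]
wrist_force: [0.6, -0.2, 0.1]
gripper_width: 0.503
gripper_force: 0.0
time_s: 12.45
tcp_pos: [0.4761, 0.3126, 0.1954]
ee_rot: [[-0.854, 0.521, 0.0], [0.521, 0.854, 0.001], [-0.0, 0.001, -1.0]]
wrist_force: [-0.4, 0.3, 0.7]
gripper_width: 0.275
gripper_force: 0.0
```

```bash
python3 -m jog '0.27 2.1 5.5 0 0;0.27 2.1 5.5 0 0;0.27 2.1 5.5 0 0;0.27 2.1 5.5 0 0;0.27 2.1 5.5 0 0'|grep -E "tcp|force"; python3 -m jog '0.27 4 4.4 0 0;0.27 4 4.4 0 0;0.27 4 4.4 0 0;0.27 4 4.4 0 0;0.27 4 4.4 0 0'|grep -E "tcp|force"; python3 -m jog '0.27 0 0 0 0;0.27 0 0 0 0'
```

```text
tcp_pos: [0.4865, 0.3404, 0.1946]
wrist_force: [-2.0, -1.1, -1.6]
gripper_force: 1.1
tcp_pos: [0.5069, 0.3624, 0.1951]
wrist_force: [-2.3, -0.8, 0.9]
gripper_force: 0.9
time_s: 13.95
tcp_pos: [0.5072, 0.3624, 0.1954]
ee_rot: [[-0.854, 0.521, 0.002], [0.521, 0.854, 0.001], [-0.001, 0.002, -1.0]]
wrist_force: [-0.9, 0.0, -0.4]
gripper_width: 0.271
gripper_force: 0.0
```

```bash
python3 -m jog '0.27 0.7 1.2 0 0;0.27 0.7 1.2 0 0;0.27 0 0 0 0'|grep -E "tcp|force"; python3 -m jog '0.5 0 0 0 0;0.5 0 0 0 0;0.5 0 0 30 0;0.5 0 0 40 0;0.5 0 0 40 0'|grep tcp; python3 -m jog '0.8 30 -20 0 0;1 30 -20 0 0;1 0 0 0 0;1 0 0 0 0;1 0 0 0 0'|grep tcp;  python3 - <<'E'
from h import *
for i in range(4): r.capture("wrist")
s=r.sense();w=r.capture("wrist");g=cv2.cvtColor(w["pixels"],cv2.COLOR_RGB2GRAY);print(s["tcp_pos"],s["time_s"])
piv=np.array([.5548,.2977]);ex=[.5064,.3614,.216];u=proj(w,[ex],s)[0];print("expected px",u)
x,y=u.round().astype(int);x0,y0=x-22,y-22
m=np.zeros_like(g);m[y0:y+22,x0:x+22]=(g[y0:y+22,x0:x+22]<88)*255
n,l,st,ce=cv2.connectedComponentsWithStats(m)
for i in range(1,n):
    if st[i,4]>30:
        P=onz(w,[ce[i]],.216,s)[0];v=P[:2]-piv;print(st[i],P,np.linalg.norm(v),np.degrees(np.arctan2(v[1],v[0])),"lever",1.1+np.arctan2(v[1],v[0])-np.radians(164.6))
# steel arm centreline check: sample mid-arm across
for a in np.radians(np.arange(115,142,1.5)):
    q=proj(w,[[*(piv+rr*np.array([np.cos(a),np.sin(a)])),.17] for rr in(.04,.05,.06)],s).round().astype(int)
    print(round(np.degrees(a),1),[int(g[b,c]) for c,b in q],end=" ")
E
```

```text
tcp_pos: [0.508, 0.3641, 0.1951]
wrist_force: [-1.3, -1.7, 0.7]
gripper_force: 0.9
tcp_pos: [0.5079, 0.3647, 0.3061]
tcp_pos: [0.5673, 0.3251, 0.3051]
[0.56749508 0.3249456  0.30518467] 15.775
expected px [278.70132916 129.26419551]
[267 118  19  19 291] [0.50420388 0.36057329 0.216     ] 0.08070326882077769 128.82473122440373 lever 0.4756037690799251
115.0 [186, 188, 189] 116.5 [173, 189, 191] 118.0 [153, 189, 189] 119.5 [151, 161, 188] 121.0 [155, 147, 176] 122.5 [154, 152, 151] 124.0 [154, 156, 154] 125.5 [150, 151, 155] 127.0 [151, 155, 154] 128.5 [157, 154, 154] 130.0 [155, 156, 155] 131.5 [156, 156, 156] 133.0 [154, 154, 142] 134.5 [150, 134, 121] 136.0 [139, 109, 106] 137.5 [123, 106, 107] 139.0 [106, 107, 107] 140.5 [104, 105, 110]
```

```bash
python3 -c "
from station import r
print(r.finish_job())"
```

```text
the job is handed in; nothing more can be done
None
```

The job is handed in: the short cup stands upright and released about 1–2 mm from the middle of the small saucer, and the lever rests at about 0.46–0.48 rad (target 0.45 ± 0.08) on the short-cup sign, both by camera measurement; the hand-in call returned no verdict.

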